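Open the secret drawer of the key box

ROBOT

A 6-joint arm with a two-finger parallel gripper is mounted at the origin on a cart in front of the work surface, level with it; the furniture and walls round the work are solid. World frame = base frame: x ahead of the robot, y to its left, z up, the work surface at z = 0. Lengths are in mm, angles in rad, forces in N, time in s.
With the tool pointing down it reaches from about 250 to 725 mm from the base axis. Payload 4 kg.
Tool frame: the origin (TCP) lies midway between the tips of the shut fingers; the grasp point (between the pads) lies 19 mm behind it (ctrl.tcp_to_grasp is the distance from the TCP to the grasp point, in mm); x points along the fingers, y is the direction in which the jaws open and shut, and the axes are right-handed (so a half turn about x gives the same grasp; the last joint's range is limited). The gripper opens to 85 mm and grips with 20 to 120 N. Pads are 22 mm wide; open, the fingers measure 114 mm over their backs; the gripper's body (76 mm by 85 mm) begins 54 mm behind the grasp point. The pads swing forward as they close: fully open they stand 13 mm farther back than shut.
Start: joints at [1.223, 0.241, 0.005, 1.335, 0, 1.571], TCP at [170.413, 470.063, 231.306] pointing down, gripper open.
Joint ranges: [-2.72, 2.72], [-1.05, 1.87], [-1.09, 1.28], [-1.99, 2.15], [-1.42, 1.44], [-3.14, 3.14]. Speed limits (rad/s): [2.79, 2.79, 3.14, 3.14, 3.14, 3.14].

INTERFACE

Orientations are given as a rotation vector (axis times angle).
In Python, from bench import ctrl gives the robot as it stands.
- The arm moves only by the tool servo_tool, never from a script. Its argument "series" is text: rows parted by semicolons, each of 7 numbers parted by spaces: the shift along the world's x, y, z in m, then the turn, a rotation vector about the world's x, y, z in degrees, then the opening, from 0 (shut) to 1 (fully open). A call has 1 to 12 rows; each row is the pose to reach, as a shift and turn from the pose commanded when the call began; what a row does not reach only later rows make up. A row lasts 1/10 s, in which the tool goes at most 50 mm and 8.59 degrees, less where a joint would pass 70% of its speed; a pose out of reach is approached as far as the arm can. A call with a gripper value outside its range is refused whole. The fingers move at their own pace and stop on an object; "force" is the grip in N (left out, the last holds). Time passes only in rows, so rows that repeat a pose let the fingers close. It gives the time, the measured TCP pose, the force and the opening at its end, in the units of the state.
- ctrl.sense(): the state, without advancing time (a new reading comes with each control period).
- ctrl.snapshot(name): name is "side" or "top" or "wrist"; returns a dict with "color" (420x560x3 uint8, red, green, blue), "camera_matrix" (3x3 intrinsics, pixels), "dist" ([k1, k2, p1, p2, k3] as OpenCV has them; the pictures are not rectified), "R" (3x3) and "t" (3): a world point X has camera coordinates R X + t. Camera axes: x right, y down, z forward; pixel columns grow to the right and rows downward; lengths in mm; the calibration is good to about 2 mm. A picture is of the moment at which its call begins. There is no depth.
- ctrl.job_done(): hands the job in, once; it reports no verdict.
Trained networks look in a picture, given as the dict that the camera call returned (one of the last four; its "shot" number tells which), for a name from the list of things; names that differ only in an ending like _2 or _b are one class to them, and where a whole thing is asked for, a point or a joint stands for the part that bears it (a point fixed in the world has none). Each returns a list of dicts, best first, with "confidence" (0 to 1); they miss things now and then, are a little off and sometimes report something else, mostly with a low value. They report only what shows in the picture. A call takes as long as a camera call.
- ctrl.find_in(thing, picture): "at" ([column, row] in pixels, amid what is visible of it).
- ctrl.silhouettes(thing, picture): "mask" (420x560 bool, what is visible of it) and "at" ([column, row] in pixels, amid what is visible of it).
- ctrl.tip_of(thing, picture): "at" ([column, row] in pixels: a listed point, or the origin of a listed thing).
The state is a dict: "time": time; "joint_positions": joint angles; "qd": joint speeds; "tau": joint torques, N m; "ee_pos": TCP position; "tool_rot": TCP orientation; "wrist_force": force on the tool from outside, world axes, zero at the start; "ft_torque": the same for the moment, N m; "finger_gap": opening from 0.0 (shut) to 1.0 (fully open).
Only numpy, scipy, OpenCV 4.12 (cv2) and the standard library are available. Lean on these libraries where they do the work, as an engineer would, in place of code of your own. Each camera call takes 0.05 s, during which the arm holds its last target. There are 200 camera calls.

TASK

Get at the spare keys: open the secret drawer of the wooden key box, the one with a step cut along its top front edge (the box with the plain flat lid is another). Put the closed fingers into the left part of the step, slide along it to the right so that they push the loose wooden strip aside and come over the recess it was hiding, then press the catch in the recess down until the drawer springs out at the front. Leave the strip aside and the drawer open.

Things in the scene. Friction and masses are not known exactly. Their poses are not given: they have to be found in the camera images.
- key_box: Fixed wooden box 150 (x) x 240 (y) x 90 mm high. Origin: centre of underside; x to its back, y to its left end (seen from the front, the robot's side), z up. Step all along the top front edge: x -75 to -15 mm, floor at z = 74, open to the front, top and both ends; behind it the top is at z = 90. Recess in the step's floor: x -68 to -22, y -5 to 55 mm, under the strip at first.
- key_strip (a joint): Loose wooden strip with three dark cross lines in the step, over the recess: 58 (x) x 80 (y) mm, top at z = 89.5 mm. Value: how far it has slid to the right (-y of the box), 0 to 0.105 m, starting at 0 to 0.008. Its left end is at y = 65 mm minus the value in the box's frame; the step left of it is bare. About 1.2 N of friction; stays where it is left.
- catch_top (a point): Centre of the top of the catch, a flat steel plate 40 (x) x 54 (y) mm in the recess, 6 mm below the step's floor: at (-45, 25, 68) mm in the box's frame when up. Pressed anywhere it goes straight down, at most 8 mm, against a spring (about 2 N, at the bottom 4.5 N) to a firm stop; it frees the drawer at about 5 mm and springs up when let go.
- key_drawer (a joint): Secret drawer, its flush front 218 x 44 mm without a grip in the box's front face below the step. Value: how far it stands out to the front (-x of the box), 0 shut and latched to 0.05 m open. Freed by the catch, its own spring drives it out within a second, and it stays out.

How it is judged:
By the outcome, as a careful person would: the job done as asked, in the order asked, and still so for the second after the job is handed in, with the robot touching nothing.
It also fails if it takes over 29 s, if anything falls off the work surface, if the arm or the gripper's body presses on something with over 40 N, if the wrist force passes 120 N, or if a joint passes its speed limit or range.

## Working session

There is one attempt and no reset: what is moved stays moved. The work goes in short steps, Python scripts to look and compute and a tool call to move; the robot and the scene stay as the last step left them, time stands still between calls to the robot, and variables do not carry over. Pictures are saved under pics/ and viewed, about 8 in all and at most 12, crops included, and the job is handed in when it is done.

Besides the shell and the picture viewer there is one more tool, called after "Emit:" as a command line: name --argument value ..., lists and objects as JSON in quotes. servo_tool: Moves the arm, as the interface text tells. Its arguments: {"type":"object","properties":{"series":{"type":"string"},"force":{"type":"number"}},"required":["series"]}

```bash
mkdir -p pics; ls; python3 - <<'E'
from bench import ctrl
import cv2,numpy as np
s=ctrl.sense();print(s['time'],s['ee_pos'],s['tool_rot'],s['finger_gap'])
for n in('top','side'):
    p=ctrl.snapshot(n);cv2.imwrite(f'pics/{n}0.png',p['color'][:,:,::-1])
    np.savez(f'{n}0.npz',**{k:np.array(p[k]) for k in('camera_matrix','dist','R','t')})
    for t in('key_box','key_strip','catch_top','key_drawer'):
        for f in('find_in','tip_of'):
            try:print(n,t,f,[(np.round(d['at'],1).tolist(),round(d['confidence'],2)) for d in getattr(ctrl,f)(t,p)])
            except Exception as e:print(n,t,f,e)
E
```

```text
pics
0.0 [170.17667777 469.47907707 230.39169318] [ 0.27125575  1.55391373 -0.27451857] 0.9986151392338468
top key_box find_in [([334.3, 194.3], 0.84)]
top key_box tip_of [([329.2, 200.8], 0.83)]
top key_strip find_in [([321.0, 217.0], 0.73)]
top key_strip tip_of it knows: catch_top, key_box
top catch_top find_in []
top catch_top tip_of []
top key_drawer find_in []
top key_drawer tip_of it knows: catch_top, key_box
side key_box find_in [([263.8, 215.9], 0.74)]
side key_box tip_of [([265.4, 232.8], 0.88)]
side key_strip find_in [([293.8, 196.8], 0.8)]
side key_strip tip_of it knows: catch_top, key_box
side catch_top find_in []
side catch_top tip_of []
side key_drawer find_in []
side key_drawer tip_of it knows: catch_top, key_box
```

View pics/top0.png

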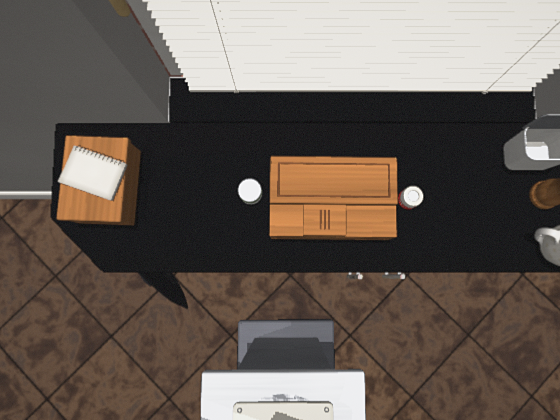

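View pics/side0.png

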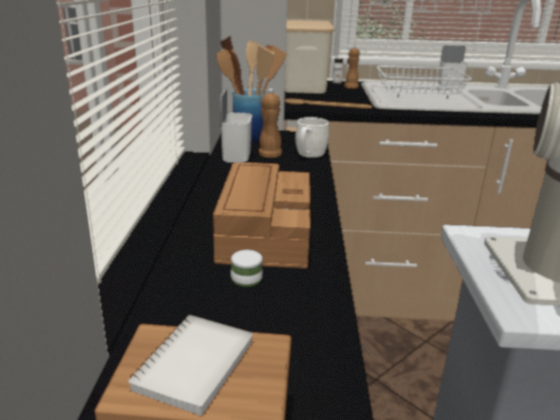

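Both views show the stepped box in the middle, with its corners near (270,157), (397,157), (397,238) and (270,240) in the top view. The strip spans columns 303–346, leaving the step's left part bare. I'll enlarge both to read the corners.

```bash
python3 - <<'E'
import cv2,numpy as np
a=cv2.imread('pics/top0.png')[145:250,260:410];b=cv2.imread('pics/side0.png')[155:270,205:325]
a=cv2.resize(a,None,fx=5,fy=5,interpolation=cv2.INTER_CUBIC);cv2.imwrite('pics/a.png',a)
b=cv2.resize(b,None,fx=5,fy=5,interpolation=cv2.INTER_CUBIC);cv2.imwrite('pics/b.png',b)
E
```

```text
(no output)
```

View pics/a.png

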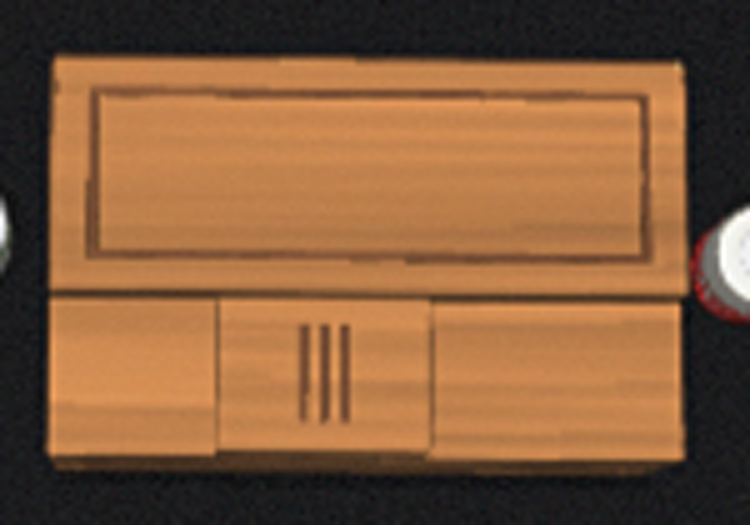

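View pics/b.png

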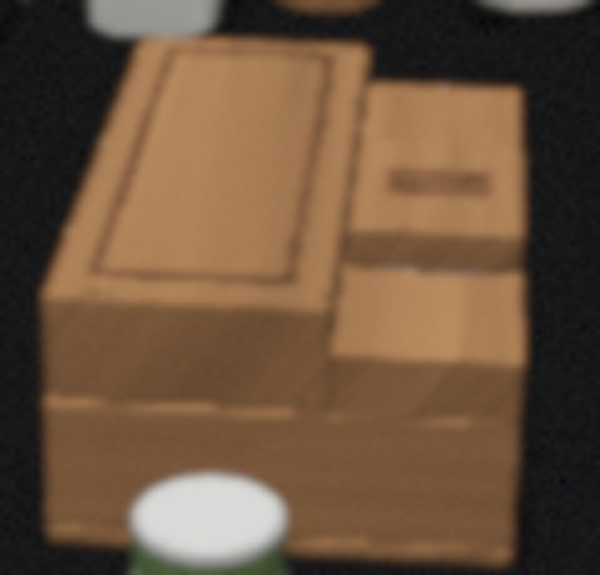

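The top crop shows the box corners clearly, and the strip's left end at crop column 217. The side crop shows the near-end corners, so I'll fit the pose from both.

```bash
cat > fit.py <<'E'
import cv2,numpy as np
from scipy.optimize import least_squares
C={'top':((260,145),{(75,120,90):(54,57),(75,-120,90):(684,63),(-15,120,90):(50,292),(-15,-120,90):(685,298),(-75,120,74):(49,457),(-75,-120,74):(684,461)}),
'side':((205,155),{(75,120,90):(42,300),(-15,120,90):(330,308),(-15,120,74):(330,357),(-75,120,74):(525,362),(75,120,0):(47,540),(-75,120,0):(512,563),(-15,-120,90):(372,46),(75,-120,90):(138,40)})}
def proj(n,P):
    c=np.load(n+'0.npz');return cv2.projectPoints(np.float64(P),cv2.Rodrigues(c['R'])[0],c['t'],c['camera_matrix'],c['dist'])[0][:,0]
def W(q,P):
    P=np.float64(P);c,s=np.cos(q[2]),np.sin(q[2]);return P@np.array([[c,s,0],[-s,c,0],[0,0,1]])+[q[0],q[1],0]
def res(q,ns):
    return np.concatenate([(proj(n,W(q,list(C[n][1])))-(np.array(list(C[n][1].values()))+.5)/5-np.array(C[n][0])+.5).ravel() for n in ns])
if __name__=='__main__':
    for ns in(['top'],['side'],['top','side']):
        r=least_squares(res,[450,0,0],args=(ns,));print(ns,np.round(r.x,4),np.sqrt(np.mean(r.fun**2)))
    q=r.x
    for v in(0,.008*1000):print('strip left top',v,(proj('top',W(q,[(-45,65-v,89.5)]))[0]-[260,145]+.5)*5-.5)
    for P in((-45,92,74),(-45,65,74),(-45,25,68),(-45,15,74)):print(P,W(q,[P])[0].round(1))
E
python3 fit.py; python3 -c "
from scipy.spatial.transform import Rotation as R
from bench import ctrl
print(R.from_rotvec(ctrl.sense()['tool_rot']).as_matrix().round(3),ctrl.sense()['time'])"
```

```text
['top'] [ 4.838986e+02 -9.554660e+01 -1.040000e-02] 0.41853954906813456
['side'] [ 4.859053e+02 -9.612600e+01 -7.000000e-03] 0.6097518484522205
['top', 'side'] [ 4.849738e+02 -9.567320e+01 -1.110000e-02] 0.644977070106509
strip left top 0 [195.14218504 370.46582487]
strip left top 8.0 [216.7089977  370.66336644]
(-45, 92, 74) [441.   -3.2  74. ]
(-45, 65, 74) [440.7 -30.2  74. ]
(-45, 25, 68) [440.3 -70.2  68. ]
(-45, 15, 74) [440.1 -80.2  74. ]
[[ 0.     0.341  0.94 ]
 [ 0.     0.94  -0.341]
 [-1.     0.     0.   ]] 0.7
```

Both cameras agree on the box to about 2 mm: centre (485, −96), yaw −0.6°. The strip starts at about 8 mm. I'll go above the left part of the step with the fingers shut and the tool's y along the box's x.

Emit:
servo_tool --series "0.2706 -0.4731 -0.07 0 0 -70.6 0;0.2706 -0.4731 -0.07 0 0 -70.6 0;0.2706 -0.4731 -0.07 0 0 -70.6 0;0.2706 -0.4731 -0.07 0 0 -70.6 0;0.2706 -0.4731 -0.07 0 0 -70.6 0;0.2706 -0.4731 -0.07 0 0 -70.6 0;0.2706 -0.4731 -0.07 0 0 -70.6 0;0.2706 -0.4731 -0.07 0 0 -70.6 0;0.2706 -0.4731 -0.07 0 0 -70.6 0;0.2706 -0.4731 -0.07 0 0 -70.6 0;0.2706 -0.4731 -0.07 0 0 -70.6 0;0.2706 -0.4731 -0.07 0 0 -70.6 0" --force 40

```text
time: 1.9
ee_pos: [443.3, -7.8, 160.7]
tool_rot: [1.222, 1.199, -1.222]
wrist_force: [-0.1, 1.3, -0.4]
finger_gap: -0.001
```

```bash
python3 - <<'E'
from bench import ctrl
import cv2,numpy as np
p=ctrl.snapshot('wrist');s=ctrl.sense();print(s['time'],s['ee_pos'],s['tool_rot'])
im=p['color'][:,:,::-1].copy()
from fit import W
q=[484.97,-95.67,-.0111]
pr=lambda P:cv2.projectPoints(np.float64(P),cv2.Rodrigues(np.array(p['R']))[0],np.float64(p['t']),np.float64(p['camera_matrix']),np.float64(p['dist']))[0][:,0]
for P in[(-75,120,74),(-15,120,74),(-15,120,90),(75,120,90),(-15,57,89.5),(-75,57,74),(-75,57,89.5),(-75,-23,89.5)]:
    u=pr(W(q,[P]))[0]
    if abs(u).max()<900:cv2.circle(im,tuple(int(x) for x in u),3,(0,255,0),1)
cv2.imwrite('pics/w1.png',im)
E
```

```text
1.95 [441.74155196  -5.50226589 160.79690853] [ 1.22010372  1.20244176 -1.22085199]
```

View pics/w1.png

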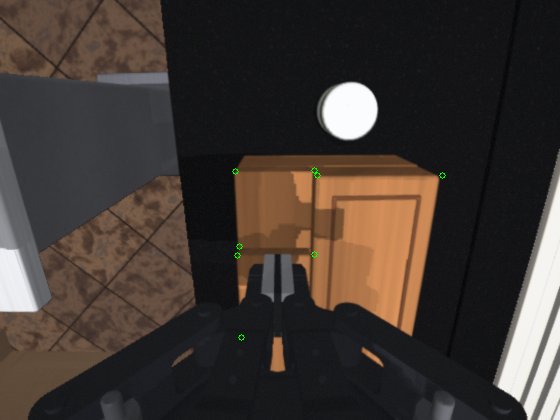

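The projected outline matches the wrist view within about 2 mm (left step corner at (235,170), strip edge at row 250). I'll lower into the bare left part.

Emit:
servo_tool --series "0 0 -0.04 0 0 0 0;0 0 -0.07 0 0 0 0;0 0 -0.083 0 0 0 0;0 0 -0.083 0 0 0 0;0 0 -0.083 0 0 0 0"

```text
time: 2.45
ee_pos: [440.9, -2.0, 78.8]
tool_rot: [1.215, 1.206, -1.215]
wrist_force: [0.9, 0.5, 0.6]
finger_gap: -0.001
```

Emit:
servo_tool --series "0 -0.010 0 0 0 0 0;0 -0.018 0 0 0 0 0;0 -0.026 0 0 0 0 0;0 -0.034 0 0 0 0 0;-0.001 -0.042 0 0 0 0 0;-0.001 -0.050 0 0 0 0 0;-0.001 -0.058 0 0 0 0 0;-0.001 -0.066 0 0 0 0 0;-0.001 -0.074 0 0 0 0 0;-0.001 -0.082 0 0 0 0 0;-0.001 -0.088 0 0 0 0 0;-0.001 -0.088 0 0 0 0 0"

```text
time: 3.65
ee_pos: [439.8, -92.1, 78.1]
tool_rot: [1.216, 1.204, -1.218]
wrist_force: [0.3, -0.3, 0.3]
finger_gap: 0.003
```

```bash
python3 - <<'E'
from bench import ctrl
import cv2,numpy as np
a=ctrl.snapshot('top');b=ctrl.snapshot('side');s=ctrl.sense();print(s['time'],s['ee_pos'],s['wrist_force'])
for n,p in(('top',a),('side',b)):
    for t in('key_strip','catch_top'):print(n,t,[(np.round(d['at'],1).tolist(),round(d['confidence'],2)) for d in ctrl.find_in(t,p)])
r=lambda p,y,x:cv2.resize(p['color'][y:y+120,x:x+150,::-1],None,fx=2.6,fy=4,interpolation=cv2.INTER_CUBIC)
cv2.imwrite('pics/c2.png',np.hstack([r(a,140,260),r(b,155,200)]))
E
```

```text
3.75 [439.878718   -91.42272673  78.16429728] [-0.30670181  0.43279676  0.54758322]
top key_strip []
top catch_top [([293.5, 192.0], 0.68), ([308.1, 221.8], 0.52)]
side key_strip [([300.7, 180.9], 0.57)]
side catch_top [([292.8, 200.8], 0.53)]
```

View pics/c2.png

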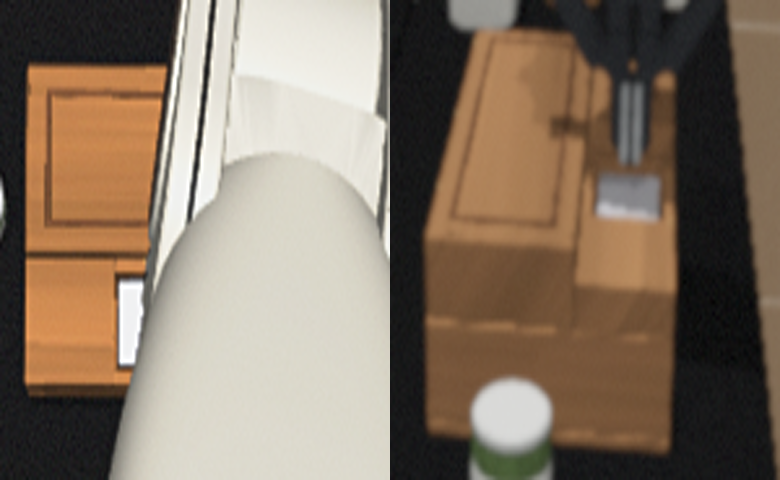

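The strip has been pushed aside and the steel catch is showing (left of the fingers in the top view, at (618,195) in the side half of the crop). I'll move back over its middle, clear of the strip, and press.

Emit:
servo_tool --series "0 0.009 0 0 0 0 0;0 0.018 0 0 0 0 0;0 0.018 0 0 0 0 0;0 0.018 -0.005 0 0 0 0;0 0.018 -0.010 0 0 0 0;0 0.018 -0.013 0 0 0 0;0 0.018 -0.015 0 0 0 0;0 0.018 -0.0165 0 0 0 0;0 0.018 -0.0165 0 0 0 0"

```text
time: 4.85
ee_pos: [440.2, -73.0, 61.8]
tool_rot: [1.217, 1.205, -1.216]
wrist_force: [0.5, 1.2, 3.9]
finger_gap: 0.0
```

Emit:
servo_tool --series "0 0 -0.001 0 0 0 0;0 0 -0.0015 0 0 0 0;0 0 -0.0015 0 0 0 0;0 0 -0.0015 0 0 0 0;0 0 -0.0015 0 0 0 0;0 0 -0.0015 0 0 0 0;0 0 -0.0015 0 0 0 0;0 0 -0.0015 0 0 0 0"

```text
time: 5.65
ee_pos: [440.1, -73.0, 60.4]
tool_rot: [1.216, 1.205, -1.216]
wrist_force: [1.4, 2.1, 4.4]
finger_gap: -0.0
```

```bash
python3 - <<'E'
from bench import ctrl
import cv2,numpy as np
b=ctrl.snapshot('side');s=ctrl.sense();print(s['time'],s['ee_pos'],s['wrist_force'])
cv2.imwrite('pics/c3.png',cv2.resize(b['color'][150:280,200:350,::-1],None,fx=4,fy=4,interpolation=cv2.INTER_CUBIC))
E
```

```text
5.7 [440.19681948 -72.97170122  60.38401531] [-0.10361184  2.32129082  3.41496997]
```

View pics/c3.png

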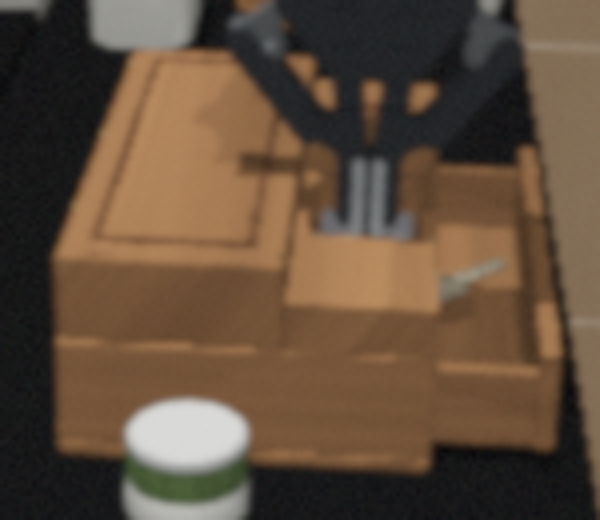

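The drawer stands out at the front, with its front edge near (550,400) and the keys visible inside at (470,280). I'll raise the fingers straight up.

Emit:
servo_tool --series "0 0 0.01 0 0 0 0;0 0 0.03 0 0 0 0;0 0 0.06 0 0 0 0;0 0 0.1 0 0 0 0;0 0.05 0.14 0 0 0 0;0 0.1 0.15 0 0 0 0;0 0.15 0.15 0 0 0 0;0 0.2 0.15 0 0 0 0;0 0.24 0.15 0 0 0 0;0 0.24 0.15 0 0 0 0;0 0.24 0.15 0 0 0 0;0 0.24 0.15 0 0 0 0"

```text
time: 6.9
ee_pos: [439.6, 165.7, 210.1]
tool_rot: [1.215, 1.204, -1.218]
wrist_force: [-0.5, 0.0, -1.1]
finger_gap: -0.0
```

```bash
python3 - <<'E'
from bench import ctrl
import cv2,numpy as np
a=ctrl.snapshot('top');b=ctrl.snapshot('side');s=ctrl.sense();print(s['time'],s['ee_pos'],s['wrist_force'],abs(np.array(s['qd'])).max())
r=lambda p,y,x:cv2.resize(p['color'][y:y+130,x:x+150,::-1],None,fx=2.6,fy=2.6,interpolation=cv2.INTER_CUBIC)
cv2.imwrite('pics/c4.png',np.hstack([r(a,140,260),r(b,150,200)]))
E
```

```text
7.0 [439.90624438 165.26581924 210.20959001] [ 0.72081771 -0.61399875 -0.44942328] 0.004635382837392945
```

View pics/c4.png

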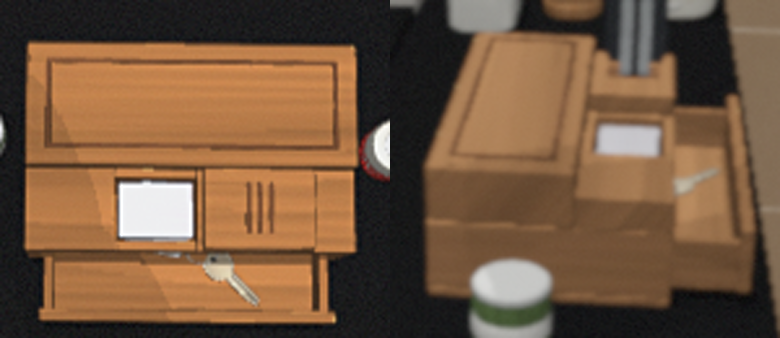

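The catch is fully uncovered at (155,210), the strip sits to its right at columns 205–315, and the drawer is open with the keys showing. The arm is clear and still, so I'll hand in.

```bash
python3 -c "
from bench import ctrl
print(ctrl.job_done())"
```

```text
the job is handed in; nothing more can be done
None
```

The secret drawer is open with the keys showing inside, and the job was handed in at about 7 s of the 29 s allowed.

- **What I did:** I put the shut fingers into the bare left part of the step and slid right, pushing the strip about 70 mm to the right. I then moved back over the middle of the uncovered catch and pressed it down about 7.5 mm (about 4 N) until the drawer sprang out. After that I lifted the fingers straight up and moved the arm clear to the left.
- **Last checks:** The final top and side pictures show the catch fully uncovered, the strip to its right and the drawer out. The wrist force was near zero and the arm was still.
- **Disagreements:** The two cameras' box positions differed by about 2 mm, which made no difference here. With the arm in the way after the slide, the finder missed the strip in the top picture and gave two spots for the catch. I went by the pictures instead.

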